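# Bring the red pot of the gauge carousel to the front and hold it

## Task

Pull the cabinet's drawer out by its handle, almost to its stop, and leave it out; then turn the carousel inside by its black centre knob until the red pot stands at the front of the drawer, in line with the yellow mark. Finish with the gripper still closed on the knob, holding the carousel still there so that I can take a setting rod out of the red pot. Do not disturb the other things lying about.

Things in the scene. Friction and masses are not known exactly. Their poses are not given: they have to be found in the camera images.
- cabinet: low grey steel cabinet fixed to the table, 202 mm wide, 195 mm deep, 145 mm high, with one blue-fronted drawer. Origin at the bottom edge of the cabinet's mouth, in the middle, on the table; +x points into the cabinet (the drawer slides out along -x), z up. Its yaw varies
- drawer (a joint): travel of the drawer out of the cabinet in m, along the cabinet's -x: 0 shut, 0.165 at the end stop. Slides on rails with about 2.5 N of friction plus light damping and stays where it is left; it starts shut or up to 20 mm open
- drawer_handle (a point): middle of the drawer's handle: a straight round steel bar of 10 mm diameter, level, along the cabinet's y, 100 mm of it straight, on two short stems 116 mm apart. The bar's centre is 45 mm in front of the drawer's face and 110 mm above the table (35 mm below the cabinet's top), free above, in front and below
- carousel (a joint): angle in rad of the carousel, which stands in the drawer (inside the cabinet while that is shut): a white disc of 152 mm diameter on an upright axis, carrying six pots. At 0 or any whole turn the red pot is at the front, behind the yellow mark; positive is anticlockwise from above. No stops or detents, friction about 0.015 N m; starts between 0.7 and 5.0
- knob: black knurled round knob in the centre of the carousel, 36 mm diameter, 28 mm high, fixed to the carousel and turning with it. Origin at the knob's centre, 108 mm above the table (its top is 122 mm above it), on the carousel's axis: in the cabinet's frame at x = 0.088 minus the drawer's travel, y = 0
- red_pot (a point): point on the axis of the one red pot, 60 mm above the table, 53 mm from the carousel's axis; turns with the carousel. The six pots (five are grey) are 40 mm in diameter and 34 mm high, fixed to the disc, with small parts fixed in them; apart from the knob nothing of the carousel rises more than 90 mm above the table
- front_spot (a point): the place in the drawer where the red pot's centre belongs: right behind the middle of the drawer's front, in line with the yellow mark on the front's top edge, 53 mm in front of the carousel's axis, 60 mm above the table. Moves with the drawer. The drawer's front is a panel 14 mm thick whose top edge is 136 mm above the table
- gear: steel spur gear, 49 mm diameter, 18 mm high, lying flat near the right edge of the table. Origin at the centre of its underside. To be left alone
- vee: steel V-block, 40 x 42 x 34 mm, standing near the right edge of the table. Origin at the centre of its underside. To be left alone
- plug: steel plug gauge 20 mm thick and 92 mm long, lying on the table at the right. Origin at the centre of its underside. To be left alone
- square: small engineer's square, 72 x 114 x 14 mm, lying on the table at the left. Origin at the centre of its underside. To be left alone
- loupe: small black loupe, 33 mm diameter, 32 mm tall, standing on the table at the left. Origin at the centre of its underside. To be left alone

How it is judged:
On the way, in this order (a step that is already met when the one before it is completed fails the run):
1. the drawer is pulled out (value of joint drawer above 0.135 m), for 0.2 s.
2. the carousel is turned so that the red pot stands at the front (value of joint drawer above 0.135 m and horizontal distance between red_pot and front_spot below 0.01 m and contact force between the fingers and knob above 3 N and distance between the grasp point and knob below 0.03 m), for 0.2 s.
At the end, for the whole second after the job is handed in: The drawer is out by more than 135 mm of its 165 mm; the red pot's centre is within 10 mm (level) of the front spot behind the yellow mark; the carousel is at rest (under 0.1 rad/s); the gripper is round the knob (grasp point within 30 mm of its centre) and presses it with more than 3 N (all of step 2 and velocity of joint carousel between -0.1 and 0.1 rad/s); the arm keeps its last pose, push and grip.
It fails at once if the gear, V-block, plug gauge, square or loupe is shifted by more than 20 mm (distance of any of gear, vee, plug, square, loupe from where it was at the start of the episode above 0.02 m).
It also fails if it takes over 54 s, if anything falls off the work surface, if the arm or the gripper's body presses on something with over 40 N, if the wrist force passes 120 N, or if a joint passes its speed limit or range.

## Robot

A 6-joint arm with a two-finger parallel gripper is mounted at the origin on a cart in front of the work surface, level with it; the furniture and walls round the work are solid. World frame = base frame: x ahead of the robot, y to its left, z up, the work surface at z = 0. Lengths are in m, angles in rad, forces in N, time in s.
With the tool pointing down it reaches from about 0.35 to 0.8 m from the base axis. Payload 7.3 kg.
Tool frame: the origin (TCP) lies at the very end of the fingers, on their centre line; the grasp point (between the pads) lies 19 mm behind it; z points along the fingers, x is the direction in which the jaws open and shut, and the axes are right-handed (so a half turn about z gives the same grasp; the last joint's range is limited). The gripper opens to 85 mm and grips with 20 to 120 N. Pads are 22 mm wide; open, the fingers measure 114 mm over their backs; the gripper's body (76 mm by 85 mm) begins 54 mm behind the grasp point. The pads swing forward as they close: fully open they stand 13 mm farther back than shut.
Start: joints at [-1.34, 0.342, 1.524, -0, 1.275, -0.146], TCP at [0.193, -0.488, 0.231] pointing down, gripper open.
Joint ranges: [-2.53, 2.53], [-0.77, 2.02], [0.04, 2.7], [-1, 4.14], [0.28, 2.66], [-3.11, 3.11]. Speed limits (rad/s): [2.57, 2.57, 3.14, 3.14, 3.14, 3.14].

## Interface

Orientations are given as a rotation vector (axis times angle).
In Python, from station import bot gives the robot as it stands. The module is installed in compiled form; this text tells all that it offers. Calls block until the motion is done:
- bot.goto(position, orientation): joint-space move of the TCP to a pose.
- bot.move_l(position, frame=None, velocity=0.15, f_stop=None): straight line of the TCP; frame=None keeps the orientation; velocity is the mean speed in m/s. With f_stop (N) it stops when the force on the tool has changed by that much, and returns True; else False.
- bot.goto_joints(angles): joint-space move.
- bot.move_gripper(opening, grasp_force=None): finger opening in m; grasp_force is the grip in N (None keeps the last); returns when the fingers have stopped.
- bot.wait(seconds).
- bot.solve_ik(position, orientation): joint angles nearest the present ones, or None.
- bot.get_obs(): the state.
- bot.get_image(name): name is "scene" or "top" or "wrist"; returns the picture (384x512x3 uint8, red, green, blue); there is no depth.
- bot.camera_params(name): a dict with "fx", "fy", "cx", "cy" (pixels), "k1" (the pictures are not rectified: a ray, as slopes to the right and down, at radius r is drawn at 1 + k1 r^2 times it, then the intrinsics apply), "rvec" (rotation vector, rad) and "tvec" (3), from world to camera coordinates, as OpenCV has them; the wrist camera has in their place "tool_from_camera" (4x4, takes a point from camera to tool coordinates, whose origin is the TCP and whose axes are the tool frame's). Camera axes: x right, y down, z forward; pixel columns grow to the right and rows downward; lengths in m; the calibration is good to about 2 mm. A picture is of the moment at which its call begins: read the wrist's pose just before it. camera_params takes no time and is no camera call.
A pose or a line that the arm cannot do raises bot.PlanningError and nothing moves.
- bot.job_done(): hands the job in, once; it reports no verdict.
Trained networks look in the newest picture that a camera, given by its name, has taken for a name from the list of things; names that differ only in an ending like _2 or _b are one class to them, and where a whole thing is asked for, a point or a joint stands for the part that bears it (a point fixed in the world has none). Each returns a list of dicts, best first, with "conf" (0 to 1); they miss things now and then, are a little off and sometimes report something else, mostly with a low value. They report only what shows in the picture. A call takes as long as a camera call.
- bot.recognise(camera, target): "location" ([x, y, z] in m, in world coordinates, good to about 4 mm: the middle of the surface that is visible of it).
- bot.regions_of(camera, target): "mask" (384x512 bool, what is visible of it).
The state is a dict: "clock": time; "joint_positions": joint angles; "joint_vel": joint speeds; "joint_efforts": joint torques, N m; "tool_pos": TCP position; "orientation": TCP orientation; "contact_force": force on the tool from outside, world axes, zero at the start; "moment": the same for the moment, N m; "grip_width": finger opening in m.
Only numpy, scipy, OpenCV 4.12 (cv2) and the standard library are available. Lean on these libraries where they do the work, as an engineer would, in place of code of your own. Each camera call takes 0.05 s, during which the arm holds its last target.

## Working session

There is one attempt and no reset: what is moved stays moved. The work goes in short steps, each a Python script; the robot and the scene stay as the last script left them, time stands still between calls to the robot, and variables do not carry over. Pictures are saved under pics/ and viewed, and the job is handed in when it is done.

```bash
mkdir -p pics; ls; python3 - <<'E'
from station import bot
import cv2
o=bot.get_obs();print(o['clock'],o['tool_pos'],o['orientation'],o['grip_width'])
for n in('scene','top'):
    im=bot.get_image(n);cv2.imwrite(f'pics/{n}0.png',im[:,:,::-1])
    print(n,bot.camera_params(n))
    for t in('drawer_handle','cabinet','square','loupe','plug','vee','gear'):
        print(t,[(r['conf'],r['location']) for r in bot.recognise(n,t)][:2])
print(bot.camera_params('wrist'),bot.get_obs()['clock'])
E
```

```text
pics
0.0 [ 0.19311247 -0.48776904  0.23061841] [-2.59736040e+00  1.76542248e+00  1.81490568e-03] 0.08535743324328249
scene {'fx': 427.0789376012945, 'fy': 427.0789376012945, 'cx': 246.64286973856812, 'cy': 186.59518906146528, 'k1': 0.0034643029769150235, 'rvec': array([ 0.69646681, -2.64287528,  1.13763184]), 'tvec': array([0.53122574, 0.24215064, 1.16793618])}
drawer_handle [(0.77, [0.6571, -0.0076, 0.1031])]
cabinet [(0.83, [0.7341, 0.0191, 0.1351])]
square [(0.88, [0.622, 0.4508, 0.0078])]
loupe [(0.49, [0.4787, 0.315, 0.027])]
plug [(0.56, [0.4188, -0.295, 0.0145])]
vee [(0.48, [0.6123, -0.3021, 0.0263])]
gear [(0.47, [0.5123, -0.3333, 0.0162])]
top {'fx': 375.8073980092785, 'fy': 375.8073980092785, 'cx': 253.65556348586267, 'cy': 193.12576187877076, 'k1': -0.12016342359869883, 'rvec': array([ 2.18408431, -2.1767787 ,  0.09066187]), 'tvec': array([0.01807549, 0.59255761, 1.06479638])}
drawer_handle [(0.74, [0.6554, -0.0209, 0.1135])]
cabinet [(0.95, [0.7471, -0.0334, 0.142])]
square [(0.82, [0.6244, 0.445, 0.0148])]
loupe [(0.42, [0.4826, 0.3008, 0.0248])]
plug [(0.65, [0.4194, -0.2962, 0.0163])]
vee [(0.62, [0.6109, -0.3205, 0.0267])]
gear [(0.65, [0.5204, -0.3395, 0.0137])]
{'fx': 345.15491389593694, 'fy': 345.15491389593694, 'cx': 254.88061810566893, 'cy': 192.52173858534084, 'k1': -0.09967893842047323, 'tool_from_camera': array([[ 9.99999883e-01,  8.79060247e-05, -4.75337258e-04,
         5.00818214e-04],
       [ 5.25929083e-05,  9.57703944e-01,  2.87755371e-01,
        -7.43745186e-02],
       [ 4.80527797e-04, -2.87755362e-01,  9.57703827e-01,
        -1.42596364e-01],
       [ 0.00000000e+00,  0.00000000e+00,  0.00000000e+00,
         1.00000000e+00]])} 0.8
```

View pics/scene0.png

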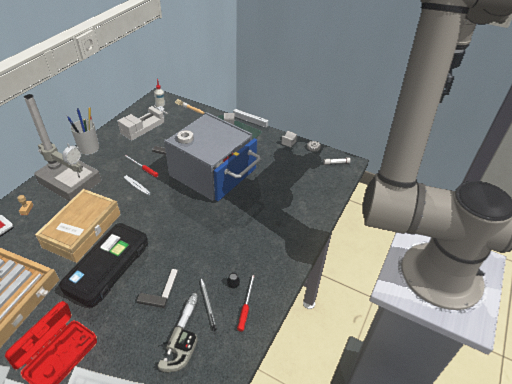

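View pics/top0.png

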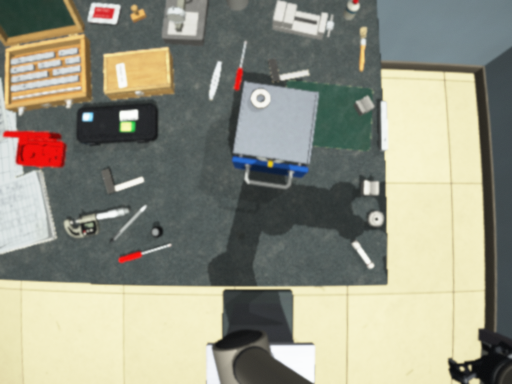

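The scene view shows the cabinet with its blue drawer front and the handle near (248,165). The top view shows the handle bar at about (246,182)–(292,187), the yellow mark at (270,163), and a ring lying on the cabinet's top. Next I'll measure the bar and the yaw.

```bash
cat > h.py <<'E'
import numpy as np, cv2
from station import bot
from scipy.spatial.transform import Rotation as R
def K(c): return np.array([[c['fx'],0,c['cx']],[0,c['fy'],c['cy']],[0,0,1]]),np.array([c['k1'],0,0,0.])
def ext(name,obs=None):
    c=bot.camera_params(name)
    if name=='wrist':
        T=np.eye(4);T[:3,:3]=R.from_rotvec(obs['orientation']).as_matrix();T[:3,3]=obs['tool_pos']
        M=T@c['tool_from_camera'];return c,M[:3,:3],M[:3,3]
    Rm=R.from_rotvec(c['rvec']).as_matrix().T
    return c,Rm,-Rm@c['tvec']
def toplane(name,px,z,obs=None):
    c,Rm,o=ext(name,obs);k,d=K(c)
    # drawn = (1+k1 r^2) * ray
    u=cv2.undistortPoints(np.array(px,float).reshape(-1,1,2),k,d).reshape(-1,2)
    r=np.c_[u,np.ones(len(u))]@Rm.T
    return o+r*((z-o[2])/r[:,2])[:,None]
def proj(name,P,obs=None):
    c,Rm,o=ext(name,obs);k,d=K(c)
    Q=(np.atleast_2d(P)-o)@Rm
    return cv2.projectPoints(Q,np.zeros(3),np.zeros(3),k,d)[0].reshape(-1,2)
E
python3 - <<'E'
from h import *
im=bot.get_image('top')
c=im[70:200,220:330,::-1];cv2.imwrite('pics/topc.png',cv2.resize(c,None,fx=5,fy=4.6,interpolation=cv2.INTER_CUBIC)[:600])
for t in('drawer_handle','cabinet','drawer'):
  for r in bot.regions_of('top',t)[:2]:
    m=r['mask'];ys,xs=np.nonzero(m);rect=cv2.minAreaRect(np.c_[xs,ys].astype(np.float32))
    print(t,r['conf'],m.sum(),xs.min(),xs.max(),ys.min(),ys.max(),cv2.boxPoints(rect).round(1).tolist())
E
```

```text
drawer_handle 0.79 1329 233 307 155 188 [[229.5, 181.10000610351562], [233.89999389648438, 152.3000030517578], [308.1000061035156, 163.6999969482422], [303.70001220703125, 192.5]]
cabinet 0.58 6723 232 316 82 187 [[227.8000030517578, 180.39999389648438], [243.3000030517578, 81.19999694824219], [320.0, 93.19999694824219], [304.3999938964844, 192.39999389648438]]
drawer 0.93 1235 233 307 155 188 [[229.8000030517578, 181.8000030517578], [233.60000610351562, 153.39999389648438], [308.20001220703125, 163.39999389648438], [304.3999938964844, 191.6999969482422]]
```

View pics/topc.png

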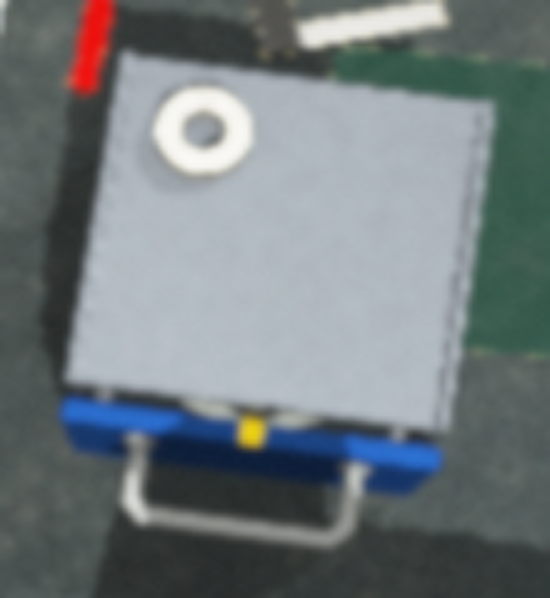

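```bash
python3 - <<'E'
from h import *
f=lambda a,b:(220+a/5-.4,70+b/4.6-.4)
A=toplane('top',[f(68,382),f(445,432),f(120,52),f(493,100)],.145)
H=toplane('top',[f(150,518),f(325,536),f(125,500),f(355,525)],.11)
Y=toplane('top',[f(252,432)],.136)
print(A.round(4),H.round(4),Y.round(4))
an=lambda v:np.degrees(np.arctan2(v[1],v[0]))
print('yaw',an(A[0]-A[1])-90,an(A[2]-A[3])-90,an(A[2]-A[0]),an(A[3]-A[1]),'h',an(H[0]-H[1])-90)
print(np.linalg.norm(A[0]-A[1]),np.linalg.norm(A[2]-A[0]))
m=(A[0]+A[1])/2; print('mouth',m,A.mean(0))
ang=np.arctan2(*( (A[2]+A[3]-A[0]-A[1])[[1,0]])); ux=np.array([np.cos(ang),np.sin(ang)]);uy=np.array([-ux[1],ux[0]])
for p in(H[:2].mean(0),Y[0]): d=(p-m)[:2];print(d@ux,d@uy)
# scene check
im=bot.get_image('scene').copy()
for p in list(A)+list(H)+list(Y):
    q=proj('scene',p)[0];cv2.circle(im,tuple(int(round(v)) for v in q),1,(255,255,0),-1)
cv2.imwrite('pics/sc1.png',cv2.resize(im[100:210,150:270,::-1],None,fx=5,fy=5))
E
```

```text
[[ 0.6881  0.0738  0.145 ]
 [ 0.6604 -0.1224  0.145 ]
 [ 0.8831  0.0481  0.145 ]
 [ 0.8558 -0.1511  0.145 ]] [[ 0.6147  0.0311  0.11  ]
 [ 0.6046 -0.0625  0.11  ]
 [ 0.6252  0.0446  0.11  ]
 [ 0.6111 -0.0787  0.11  ]] [[ 0.6613 -0.0223  0.136 ]]
yaw -8.047578718767824 -7.820472012377621 -7.522398845741058 -8.35586377029658 h -6.203972878787624
0.19820008555308158 0.19667944694021006
mouth [ 0.67425713 -0.02431915  0.145     ] [ 0.77184752 -0.03793033  0.145     ]
-0.06517922059350524 -0.0004006442151241997
-0.013106821221401319 0.00017539051705922054
```

View pics/sc1.png

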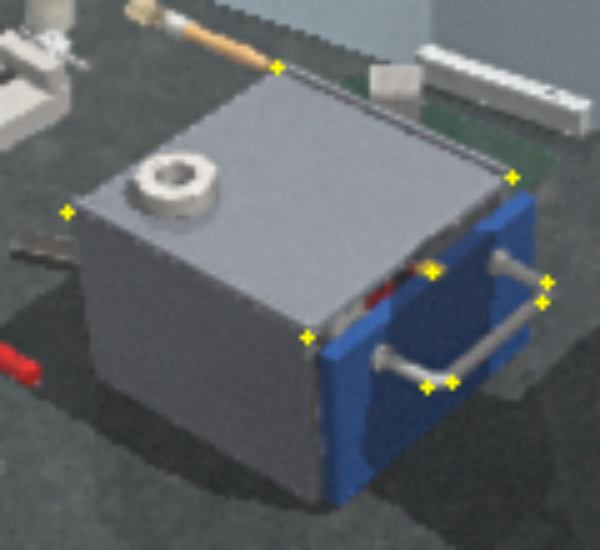

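The overlay agrees in both views: mouth at about (0.674, -0.024), yaw about -8°, bar middle at (0.610, -0.016, 0.11), and the drawer already 6–20 mm out. I'll go for the handle from above, with the jaws along the slide.

```bash
cat >> h.py <<'E'
YAW=np.radians(-7.9)
UX=np.array([np.cos(YAW),np.sin(YAW),0]);UY=np.array([-UX[1],UX[0],0])
def down(a): # jaw axis at world angle a
    x=np.array([np.cos(a),np.sin(a),0]);z=np.array([0,0,-1.])
    return R.from_matrix(np.c_[x,np.cross(z,x),z]).as_rotvec()
def st(t=''):
    o=bot.get_obs();print(t,round(o['clock'],2),o['tool_pos'].round(4),o['orientation'].round(3),o['joint_positions'].round(3),'F',o['contact_force'].round(1),'w',round(o['grip_width'],4));return o
E
python3 - <<'E'
from h import *
bot.move_gripper(0.045,40)
H=np.array([.6097,-.0157,0])
for a in(YAW,YAW+np.pi):
    print(a,bot.solve_ik(H+[0,0,.23],down(a)))
qs=[(a,bot.solve_ik(H+[0,0,.23],down(a))) for a in(YAW,YAW+np.pi)]
a=min((x for x in qs if x[1] is not None),key=lambda x:abs(x[1][5]))[0]
bot.goto(H+[0,0,.22],down(a));st('above')
im=bot.get_image('wrist');cv2.imwrite('pics/w1.png',im[:,:,::-1])
o=bot.get_obs();m=[(r['conf'],r['location']) for r in bot.recognise('wrist','drawer_handle')];print(m)
q=proj('wrist',[H+[0,0,.11]+s*UY*.05 for s in(-1,0,1)],o);print(q)
E
```

```text
-0.13788101090755203 [-1.51340623e-01  5.00968212e-01  1.27647603e+00 -4.44089210e-16
  1.36414841e+00 -1.34596118e-02]
3.0037116426822412 None
above 3.77 [ 0.6096 -0.0168  0.2201] [ 3.134 -0.219  0.   ] [-0.153  0.508  1.293 -0.     1.341 -0.013] F [ 0.   0.3 -0.3] w 0.0451
[(0.74, [0.6628, 0.0013, 0.1124])]
[[253.47876882 247.74782079]
 [253.28663085 188.04110018]
 [253.08384219 121.55307831]]
```

View pics/w1.png

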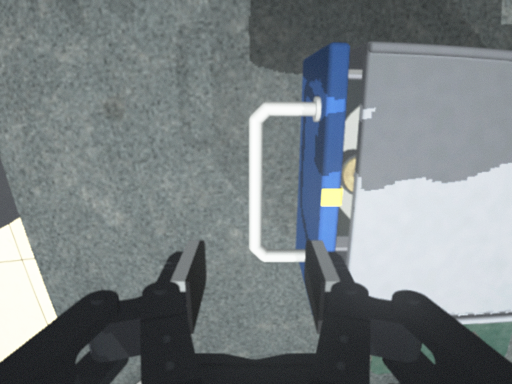

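The wrist view shows the bar vertical at column ~256, rows 110–258. My estimate projects to column 253, so it is about 1 mm off. I'll descend, grip and pull.

```bash
python3 - <<'E'
from h import *
p=bot.get_obs()['tool_pos'];H=np.array([.6097,-.0157,0])+UX*.001
print(bot.move_l(H+[0,0,.091],velocity=.1,f_stop=12));st('down')
bot.move_gripper(0.0,40);o=st('grip')
if 0.007<o['grip_width']<0.014:
    P=o['tool_pos'];print(bot.move_l(P-UX*.138,velocity=.1,f_stop=25));st('pulled')
im=bot.get_image('top');cv2.imwrite('pics/t2.png',cv2.resize(im[70:230,200:340,::-1],None,fx=4,fy=3.7,interpolation=cv2.INTER_CUBIC))
for t in('knob','red_pot','drawer_handle'): print(t,[(r['conf'],r['location']) for r in bot.recognise('top',t)][:2])
E
```

```text
False
down 5.32 [ 0.611  -0.0159  0.0915] [ 3.134e+00 -2.160e-01  1.000e-03] [-0.151  0.63   1.454 -0.     1.057 -0.013] F [-0.4  0.4  0.9] w 0.0451
grip 5.73 [ 0.6107 -0.0158  0.0911] [-3.134  0.217 -0.   ] [-0.151  0.63   1.454  0.     1.057 -0.013] F [-0.3  0.1  1.7] w 0.0087
False
pulled 7.27 [0.4728 0.0042 0.0911] [-3.133e+00  2.170e-01  3.000e-03] [-0.154  0.421  1.85   0.002  0.872 -0.017] F [1.1 4.6 1.3] w 0.0085
knob [(0.52, [0.6155, -0.0171, 0.1273])]
red_pot [(0.63, [0.6102, -0.0124, 0.0337]), (0.43, [0.6041, -0.0133, 0.0255])]
drawer_handle [(0.56, [0.604, -0.0124, 0.0293])]
```

View pics/t2.png

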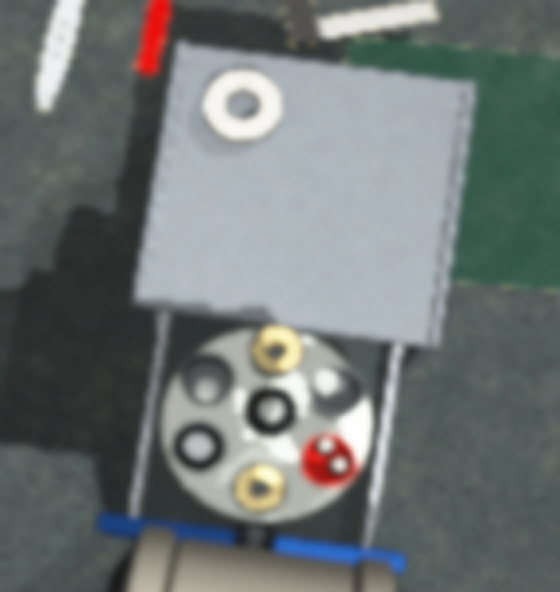

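The drawer is out. In the crop the knob is at (270,410), i.e. pixel (267,181), and the red pot is at (330,460), front-right. I'll convert these.

```bash
python3 - <<'E'
from h import *
f=lambda a,b:(200+a/4-.4,70+b/3.7-.4)
k=toplane('top',[f(270,410)],.122)[0];r=toplane('top',[f(330,460)],.085)[0]
g=toplane('top',[f(262,487)],.085)[0];g2=toplane('top',[f(277,350)],.085)[0]; print('carousel centre via pots',(g+g2)/2,np.linalg.norm(g-g2))
m=np.array([.6743,-.0243,0])
for n,p in(('k',k),('r',r)): print(n,p,(p-m)@UX,(p-m)@UY)
d=r-k;print(np.linalg.norm(d[:2]),'ang',np.arctan2(d@UY,d@UX)-np.pi)
for t in('knob','red_pot'):
  for q in bot.regions_of('top',t)[:2]:
    ys,xs=np.nonzero(q['mask']);print(t,q['conf'],xs.mean(),ys.mean(),len(xs),toplane('top',[(xs.mean(),ys.mean())],.122 if t=='knob' else .085))
E
```

```text
carousel centre via pots [ 0.61654189 -0.01632309  0.085     ] 0.10271790180657071
k [ 0.61835321 -0.01525372  0.122     ] -0.056659192042219135 0.0012708471603721497
r [ 0.58559116 -0.05771856  0.085     ] -0.08327374703882189 -0.04529394694661691
0.05363408047028938 ang -5.231633862866087
knob 0.72 267.06535947712416 181.2941176470588 153 [[ 0.61600225 -0.01516229  0.122     ]]
knob 0.45 362.0063694267516 253.60509554140128 157 [[ 0.42535715 -0.26622214  0.122     ]]
red_pot 0.65 265.6917328351238 184.47734703409623 2141 [[ 0.61141653 -0.01277163  0.085     ]]
```

The travel is about 0.145 m and the carousel about +1.05 rad. I'll pull 8 mm more for margin, release, and look at the knob from above.

```bash
python3 - <<'E'
from h import *
P=bot.get_obs()['tool_pos'];print(bot.move_l(P-UX*.008,velocity=.05,f_stop=25));st('pulled')
bot.move_gripper(0.045);P=st()['tool_pos']
bot.move_l(P*[1,1,0]+[0,0,.2],velocity=.15)
k=np.array([.6170,-.0158,0])-UX*.008
bot.goto(k+[0,0,.24],down(YAW+.52));bot.move_gripper(.062,40)
bot.wait(.2);o=st('above')
im=bot.get_image('wrist');cv2.imwrite('pics/w3.png',im[:,:,::-1])
print(proj('wrist',[k+[0,0,.122]],o))
for t in('knob','red_pot'):
  print(t,[(r['conf'],r['location']) for r in bot.recognise('wrist',t)][:2])
  for q in bot.regions_of('wrist',t)[:2]:
    ys,xs=np.nonzero(q['mask']);print(t,q['conf'],xs.mean(),ys.mean(),len(xs),toplane('wrist',[(xs.mean(),ys.mean())],.122 if t=='knob' else .085,o))
im=bot.get_image('top');cv2.imwrite('pics/t3.png',im[:,:,::-1])
E
```

```text
False
pulled 7.91 [0.4634 0.0056 0.0911] [-3.134  0.216  0.004] [-0.154  0.408  1.874  0.     0.862 -0.016] F [-1.1  1.3  2.9] w 0.0087
 8.35 [0.4651 0.0052 0.0911] [ 3.134e+00 -2.170e-01  1.000e-03] [-0.154  0.409  1.872 -0.     0.86  -0.016] F [-0.1 -0.   0.6] w 0.0448
above 10.38 [ 0.6089 -0.0146  0.2402] [3.084 0.596 0.   ] [-0.15   0.493  1.262  0.     1.387 -0.532] F [-0.2  0.4 -0.3] w 0.0623
[[253.63138216 185.95184973]]
knob [(0.89, [0.6099, -0.0134, 0.1227])]
knob 0.68 258.63439697133583 184.17144402379665 1849 [[ 0.61217556 -0.01189551  0.122     ]]
red_pot [(0.83, [0.6087, -0.0071, 0.0456])]
red_pot 0.56 258.23531894368745 162.3872543108646 16586 [[ 0.60862271 -0.00289677  0.085     ]]
```

View pics/w3.png

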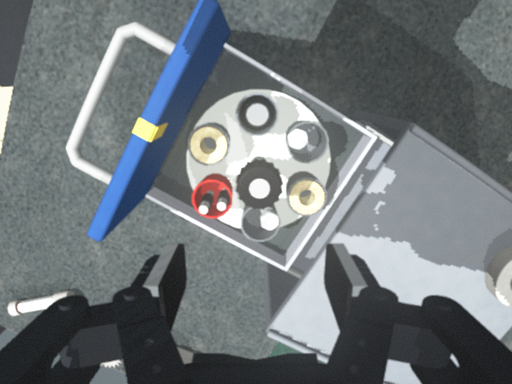

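The wrist view shows the knob's top at (259,187), the red pot at (211,198), its opposite pot at (306,138), and the gold pots at (209,145) and (306,195). I'll compute the angle from these diametral pairs, then grip.

```bash
python3 - <<'E'
from h import *
o=st()
w=toplane('wrist',[(211,198),(306,138),(209,145),(306,195),(257,115),(263,222)],.077,o)
kn=toplane('wrist',[(259,187)],.122,o)[0]
an=lambda v:np.arctan2(v@UY,v@UX)
d=[an(w[1]-w[0]),an(w[3]-w[2])+np.pi/3,an(w[5]-w[4])+2*np.pi/3]
print('ests',d,[np.linalg.norm(w[i]-w[i+1]) for i in(0,2,4)],'centres',[(w[i]+w[i+1])/2 for i in(0,2,4)],'knob',kn)
k=(kn+np.array([.609,-.0147,.122]))/2;k[2]=0;print(k)
bot.move_l(k+[0,0,.15],velocity=.12)
print(bot.move_l(k+[0,0,.096],velocity=.07,f_stop=10));st('down')
bot.move_gripper(0.0,40);o=st('grip')
im=bot.get_image('top');cv2.imwrite('pics/t4.png',cv2.resize(im[70:230,200:340,::-1],None,fx=4,fy=3.7,interpolation=cv2.INTER_CUBIC))
E
```

```text
10.68 [ 0.6091 -0.0147  0.24  ] [-3.084 -0.597  0.   ] [-0.15   0.494  1.261 -0.     1.387 -0.532] F [-0.4 -0.2  0.2] w 0.0621
ests [np.float64(1.09451200708492), np.float64(1.0813568808426577), np.float64(1.1022883399503374)] [np.float64(0.1026363373025501), np.float64(0.09990133987921053), np.float64(0.09985845683038194)] centres [array([ 0.61085763, -0.01007224,  0.077     ]), array([ 0.61246204, -0.01123939,  0.077     ]), array([ 0.61394064, -0.01096765,  0.077     ])] knob [ 0.61340369 -0.01390673  0.122     ]
[ 0.61120184 -0.01430336  0.        ]
False
down 12.51 [ 0.6116 -0.0143  0.0964] [3.084e+00 5.970e-01 1.000e-03] [-0.149  0.625  1.448  0.     1.068 -0.531] F [ 0.2 -0.1  0.2] w 0.0622
grip 12.87 [ 0.6118 -0.0141  0.0969] [3.084e+00 5.970e-01 3.000e-03] [-0.148  0.625  1.447  0.     1.068 -0.531] F [0.3 2.  4.4] w 0.035
```

```bash
python3 - <<'E'
from h import *
q=np.array(bot.get_obs()['joint_positions'])
for i in range(3):
    q[5]+=1.07/3;bot.goto_joints(q)
st('turned');bot.wait(.2);o=st()
for n in('top','scene','wrist'):
    im=bot.get_image(n);cv2.imwrite(f'pics/{n}5.png',im[:,:,::-1])
    c={'top':(130,230,200,340),'scene':(110,240,150,300),'wrist':(0,384,0,512)}[n]
    cv2.imwrite(f'pics/{n}5c.png',cv2.resize(im[c[0]:c[1],c[2]:c[3],::-1],None,fx=1 if n=='wrist' else 4,fy=1 if n=='wrist' else 4,interpolation=cv2.INTER_CUBIC))
E
```

```text
turned 14.22 [ 0.612  -0.0141  0.0969] [-2.96   1.05  -0.003] [-0.148  0.625  1.447  0.     1.067  0.533] F [ 2.4  1.3 -0. ] w 0.0351
 14.42 [ 0.6119 -0.0141  0.0969] [-2.958  1.055 -0.003] [-0.148  0.625  1.447  0.     1.068  0.537] F [2.9 0.9 0.7] w 0.0347
```

View pics/top5c.png

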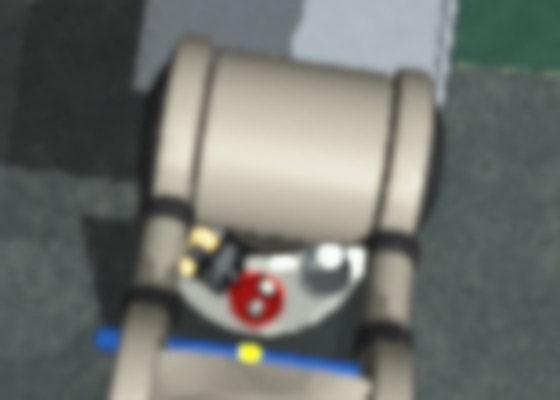

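View pics/scene5c.png

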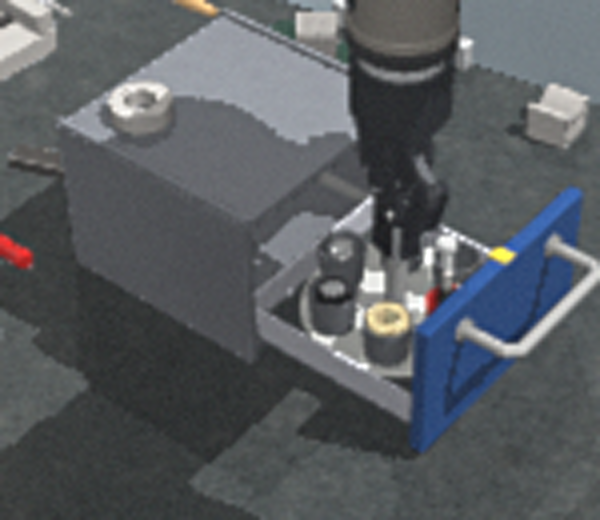

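View pics/wrist5c.png

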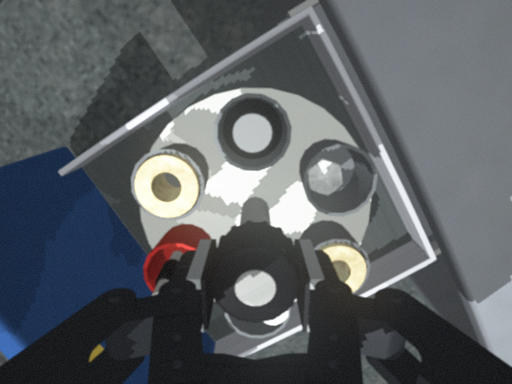

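All three views show the red pot at the front. In the top view it is at (264.3,204.5) and the mark at (262.5,218). I'll check this metrically.

```bash
python3 - <<'E'
from h import *
im=cv2.imread('pics/top5.png');h=cv2.cvtColor(im,cv2.COLOR_BGR2HSV)
roi=np.zeros(h.shape[:2],bool);roi[190:225,245:285]=1
y=(h[:,:,0]>24)&(h[:,:,0]<36)&(h[:,:,1]>150)&(h[:,:,2]>120)&roi; y[:208]=0
r=((h[:,:,0]<8)|(h[:,:,0]>172))&(h[:,:,1]>120)&roi
m=np.array([.6743,-.0243,0])
r=cv2.morphologyEx(r.astype(np.uint8),cv2.MORPH_CLOSE,np.ones((5,5)))>0
for n,msk in(('yel',y),('red',r)):
    ys,xs=np.nonzero(msk);hull=cv2.minEnclosingCircle(np.c_[xs,ys].astype(np.float32));print(n,len(xs),xs.mean(),ys.mean(),hull)
    for z in((.136,) if n=='yel' else (.06,.077,.085)):
        p=toplane('top',[(xs.mean(),ys.mean())],z)[0];print(z,p.round(4),'cab',(p-m)@UX,(p-m)@UY)
o=st();k=o['tool_pos'];print('tool cab',(k-m)@UX,(k-m)@UY)
# wrist-view check: diametral pairs (gold L-gold R), line red.. 
w=toplane('wrist',[(166,185),(342,268)],.077,o)
d=w[1]-w[0];print('gold pair est',np.arctan2(d@UY,d@UX)+np.pi/3-0, np.linalg.norm(d))
q=toplane('wrist',[(253,131)],.077,o)[0];print('blackpot', q,(q-m)@UX,(q-m)@UY,np.arctan2((q-k)@UY,(q-k)@UX))
q=toplane('wrist',[(338,178)],.077,o)[0];print('dark pot', q,np.arctan2((q-k)@UY,(q-k)@UX))
q=toplane('wrist',[(166,185)],.077,o)[0];print('gold', q,np.arctan2((q-k)@UY,(q-k)@UX))
E
```

```text
yel 13 262.15384615384613 217.46153846153845 ((262.1666564941406, 217.5), 1.900386095046997)
0.136 [ 0.5203 -0.002   0.136 ] cab -0.1556520265301277 0.0009347086420903224
red 130 263.16153846153844 204.2076923076923 ((263.2272644042969, 203.77272033691406), 6.816776275634766)
0.06 [ 0.5586 -0.0066  0.06  ] cab -0.11707203613565727 0.001653729371059074
0.077 [ 0.5577 -0.0061  0.077 ] cab -0.1180148710316127 0.0019824105149109953
0.085 [ 0.5573 -0.0059  0.085 ] cab -0.11845855804147415 0.0021370839943707126
 14.57 [ 0.6119 -0.0141  0.0969] [-2.958  1.057 -0.003] [-0.148  0.625  1.447  0.     1.068  0.538] F [2.5 1.4 0. ] w 0.0344
tool cab -0.06323425829650196 0.001521184165577591
gold pair est 0.027433315293078575 0.10112696558867086
blackpot [0.64692995 0.02867172 0.077     ] -0.03439096429925169 0.04870712222922794 1.0221320858437704
dark pot [ 0.66464692 -0.01518332  0.077     ] 0.11739431599583795
gold [0.59721682 0.03556518 0.077     ] 1.9956572758956113
```

The pot sits about 1 mm sideways from the mark's line, the travel is about 0.15 m, and the arm has settled. I'll hand it in.

```bash
python3 - <<'E'
from h import *
bot.wait(.3);st();bot.job_done()
E
```

```text
14.87 [ 0.6118 -0.0141  0.0969] [-2.957  1.059 -0.003] [-0.148  0.625  1.447  0.     1.068  0.539] F [ 2.9  1.3 -0. ] w 0.0348
the job is handed in; nothing more can be done
```

I pulled the drawer out by its handle and left it out. I then gripped the black knob and turned the carousel 1.07 rad clockwise, which put the red pot at the front. I handed the job in at 14.9 s with the gripper still closed on the knob; the hand-in gives no verdict.

- **Drawer:** it is about 0.149–0.151 m out, measured from the yellow mark and the knob position; 0.135 m is needed and the stop is at 0.165 m.
- **Red pot:** in the top picture its centre is about 1 mm to the side of the yellow mark's line, against 10 mm allowed.
- **Grip:** the gripper was set to 40 N, and the fingers stopped at 35 mm on the 36 mm knob. The grasp point is about 8 mm above the knob's centre.
- **Other things:** the arm stayed clear of the gear, V-block, plug gauge, square and loupe. I did not measure their positions again at the end.

**Disagreements:**
- The pots seen by the wrist camera gave remaining turn errors from about -0.1 to +0.12 rad, averaging near zero. The worst is about 6 mm at the pot, still within the limit.
- The networks' red pot positions fell on the carousel as a whole, so I located the pot from the pictures instead.

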